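# Lower the cup locker's flap with the hook pole

### The job

The flap of the cup locker above the counter is shut on its push-push latch. Take the hook pole from its rest, free the latch by pushing in the flap's round plate with the pole's nose, then put the pole's hook through the flap's eye and swing the flap gently down until it is level and fully open. Unhook the pole and lay it back in its rest the way it was, without touching the hutch or flap with the gripper or arm, and leave everything else where it stands.

Things in the scene. Friction and masses are not known exactly. Their poses are not given: they have to be found in the camera images.
- hutch: Plywood counter-top hutch, 360 mm wide, 240 deep, 360 high, fixed: an open bay below and, from 185 mm up, a locker closed by a drop-front flap. Origin: centre of its underside. Its x axis points from front to back (front face 120 mm towards its -x), y along its width, z up.
- flap (a joint): Plywood flap 324 mm wide, 155 high, 10 thick, flush in the hutch's front, hinged at its lower front edge. Value, rad: 0 shut and latched, grows as its top swings out and down, 1.571 level, fully open, on its stop. The damped, stiff hinge keeps it at any angle it is left; some 1 to 4 N at the eye swings it slowly.
- flap_hinge (a point): Middle of the flap's hinge line, which is level along the hutch's y axis, in the plane of the hutch's front face, 185 mm above the counter. Fixed. Axes as the hutch's.
- flap_eye (a point): Centre of the steel eye in the middle of the flap's outer face: ring of 5 mm wire, hole 30 mm across, its axis level along the hutch's y, so a hook enters sideways. 38 mm out from the outer face, 135 mm from the hinge measured up the flap: 320 mm above the counter when shut, hanging below the flap at 147 mm when fully open. Axes turn with the flap.
- flap_push (a point): Face of the round steel push plate (32 mm across, 3 thick) on the flap, level with the eye, 70 mm from it towards the hutch's +y. Push-push latch behind it: pushing 7 mm in (6 to 7 N, then a hard stop, joint -0.05) and letting go frees the flap, which springs out to 0.21 rad; pushed fully in again it relatches. Axes turn with the flap.
- pole_grip (a point): Grip point of the loose hook pole (0.11 to 0.22 kg), on its axis near its balance. x along the pole to the nose, z up as it lies. The wooden handle, 20 x 20 mm, reaches from 170 mm behind to 50 mm ahead of this point; then a 10 mm aluminium rod to a steel head with a rubber ball nose. In its rest the axis is 45 mm above the counter.
- pole_nose (a point): Foremost point of the pole's rubber ball nose (20 mm across), on the axis, 205 mm ahead of the grip point. Axes as pole_grip.
- pole_hook (a point): Point half-way along the pole's side hook, a 6 mm steel prong square to the pole, pointing to -y of pole_grip, level as the pole lies: 27 mm behind the nose, 18 mm beside the axis. The prong's tip is 36 mm from the axis and bends 5 mm back towards the handle. Axes as pole_grip.
- pole_rest: Dark steel rest, fixed: base plate 310 x 84 x 6 mm, two 12 mm wide saddles, 60 mm clear between upturned ends 15 mm high. Origin: on the counter below the pole's grip point; x along the pole to the nose, z up. The rear saddle (130 mm behind, top at 35 mm) carries the handle, the front one (100 mm ahead, top at 40 mm) the rod.
- saucers: Stack of four brown saucers, 132 mm across, 43 mm high, on the counter in front of the hutch's bay. Leave alone. Origin: centre of the underside.
- cup: Small brown cup, 66 mm across, 60 mm high, on the counter in front of the hutch's bay. Leave alone. Origin: centre of the underside.
- mug: Cream mug with a handle, 82 mm across, 85 mm high, beyond the pole. Leave alone. Origin: centre of the underside.
- milk_jug: Steel milk jug with a handle, 90 mm across, 105 mm high, beyond the pole. Leave alone. Origin: centre of the underside.
- tamper: Steel tamper, 58 mm across, 90 mm high, beyond the pole. Leave alone. Origin: centre of the underside.
- sugar: Glass jar with a steel cap, 72 mm across, 100 mm high, at the handle's end of the pole. Leave alone. Origin: centre of the underside.

How it is judged:
By the outcome, as a careful person would: the job done as asked, in the order asked, and still so for the second after the job is handed in, with the robot touching nothing.
It also fails if it takes over 70 s, if anything falls off the work surface, if the arm or the gripper's body presses on something with over 40 N, if the wrist force passes 120 N, or if a joint passes its speed limit or range.

### The arm

A 6-joint arm with a two-finger parallel gripper is mounted at the origin on the work surface. World frame = base frame: x ahead of the robot, y to its left, z up, the work surface at z = 0. Lengths are in m, angles in rad, forces in N, time in s.
With the tool pointing down it reaches from about 0.325 to 0.85 m from the base axis. Payload 15.5 kg.
Tool frame: the origin (TCP) lies midway between the tips of the shut fingers; the grasp point (between the pads) lies 19 mm behind it; z points along the fingers, y is the direction in which the jaws open and shut (so a half turn about z gives the same grasp; the last joint's range is limited). The gripper opens to 91 mm and grips with 3 to 60 N. Pads are 32 mm wide; open, the fingers measure 118 mm over their backs; the gripper's body (76 mm by 178 mm) begins 60 mm behind the grasp point.
Start: joints at [1.091, 0.494, 1.345, -0, 1.302, -0.096], TCP at [0.234, 0.58, 0.214] pointing down, gripper open.
Joint ranges: [-2.91, 2.91], [-0.82, 2.16], [0.22, 2.67], [-1.22, 4.37], [0.12, 2.79], [-3.08, 3.08]. Speed limits (rad/s): [1.89, 1.89, 2.57, 3.01, 3.01, 3.01].

### API

Orientations are given as a unit quaternion [x, y, z, w].
In Python, from plant import manip, imaging, job gives the robot as it stands.
- The arm moves only by the tool arm_command, never from a script. Its argument "targets" is a list of rows, each a list of 7 numbers: the shift along the world's x, y, z scaled (see below), then the turn, a rotation vector about the world's x, y, z scaled (see below), then the closure, from -1 (fully open) to 1 (shut). In form: [[dx, dy, dz, rx, ry, rz, claw], ...]. A call has 1 to 10 rows; each row shifts and turns the commanded pose from where the row before left it; what a row does not reach is not made up. The controller multiplies each number of a shift by 25 mm and each number of a turn by 0.15 rad. A row lasts 1/8 s, in which the tool goes at most 62.5 mm and 10.7 degrees, less where a joint would pass 70% of its speed; a pose out of reach is approached as far as the arm can. A call with a number of a shift or a turn outside -1 to 1 is refused whole. A call with a gripper value outside its range is refused whole. The fingers move at their own pace and stop on an object; "newtons" is the grip in N (left out, the last holds). Time passes only in rows, so rows that do not move let the fingers close. It gives the time, the measured TCP pose, the force and the opening at its end, in the units of the state.
- manip.observe(): the state, without advancing time (a new reading comes with each control period).
- imaging.capture(name): name is "side" or "top"; returns the picture (420x560x3 uint8, red, green, blue); there is no depth.
- imaging.calibration(name): a dict with "mtx" (3x3 intrinsics, pixels), "D" ([k1, k2, p1, p2, k3] as OpenCV has them; the pictures are not rectified), "extrinsics" (4x4, takes a point from world to camera coordinates). Camera axes: x right, y down, z forward; pixel columns grow to the right and rows downward; lengths in m; the calibration is good to about 2 mm. A picture is of the moment at which its call begins. calibration takes no time and is no camera call.
- job.job_done(): hands the job in, once; it reports no verdict.
The state is a dict: "time_s": time; "joint_pos": joint angles; "joint_vel": joint speeds; "effort": joint torques, N m; "tcp_pos": TCP position; "eef_rot": TCP orientation; "contact_force": force on the tool from outside, world axes, zero at the start; "wrist_torque": the same for the moment, N m; "finger_gap": opening from 0.0 (shut) to 1.0 (fully open).
Only numpy, scipy, OpenCV 4.12 (cv2) and the standard library are available. Lean on these libraries where they do the work, as an engineer would, in place of code of your own. Each camera call takes 0.05 s, during which the arm holds its last target.

## Working session

There is one attempt and no reset: what is moved stays moved. The work goes in short steps, Python scripts to look and compute and a tool call to move; the robot and the scene stay as the last step left them, time stands still between calls to the robot, and variables do not carry over. Pictures are saved under pics/ and viewed, and the job is handed in when it is done.

Besides the shell and the picture viewer there is one more tool, called as name(argument=value, ...) on one line, values as JSON. arm_command: Moves the arm, as the interface text tells. Shifts and turns lie within -1 to 1; 1 stands for 25 mm of shift or 0.15 rad of turn. Its arguments: {"type":"object","properties":{"targets":{"type":"array"},"newtons":{"type":"number"}},"required":["targets"]}

```bash
ls; mkdir -p pics; python3 - <<'E'
from plant import manip, imaging, job
import cv2
print(manip.observe())
for n in("side","top"):
    im=imaging.capture(n); cv2.imwrite(f"pics/{n}0.png",im[:,:,::-1])
    print(imaging.calibration(n))
E
```

```text
pics
{'time_s': 0.0, 'joint_pos': array([ 1.09152305e+00,  4.94193411e-01,  1.34612046e+00, -2.50869802e-05,
        1.30247315e+00, -9.55115476e-02]), 'joint_vel': array([ 1.02915289e-03, -9.49282757e-04, -7.36280114e-05,  4.32122161e-04,
        1.77306312e-04, -9.37770707e-04]), 'effort': array([-1.58461331e-03, -8.78799677e+01, -3.81842458e+01,  7.10638845e-02,
        5.28314710e-02, -8.76763920e-05]), 'tcp_pos': array([0.23384878, 0.57920758, 0.21333551]), 'eef_rot': array([ 1.90702272e-01,  9.81647741e-01, -5.76114820e-04, -1.57675418e-04]), 'contact_force': array([-0.21908212, -0.87059101,  0.06673816]), 'wrist_torque': array([-0.03207375,  0.04279987,  0.00517615]), 'finger_gap': 1.0028462867014163}
{'mtx': array([[381.12825037,   0.        , 273.53410521],
       [  0.        , 381.12825037, 210.85655842],
       [  0.        ,   0.        ,   1.        ]]), 'D': array([0.0064501, 0.       , 0.       , 0.       , 0.       ]), 'extrinsics': array([[ 0.37044305, -0.92874298,  0.01443691, -0.18158922],
       [-0.74321037, -0.30569177, -0.59513939,  0.56813713],
       [ 0.55714477,  0.20973559, -0.8034928 ,  0.87028134],
       [ 0.        ,  0.        ,  0.        ,  1.        ]])}
{'mtx': array([[469.36667346,   0.        , 287.45841564],
       [  0.        , 469.36667346, 204.96683825],
       [  0.        ,   0.        ,   1.        ]]), 'D': array([-0.11203568,  0.        ,  0.        ,  0.        ,  0.        ]), 'extrinsics': array([[ 0.02652736, -0.99952863, -0.01545364,  0.01916534],
       [-0.99565082, -0.02503704, -0.08973624,  0.59205283],
       [ 0.08930702,  0.01776689, -0.99584567,  1.51863192],
       [ 0.        ,  0.        ,  0.        ,  1.        ]])}
```

View pics/side0.png

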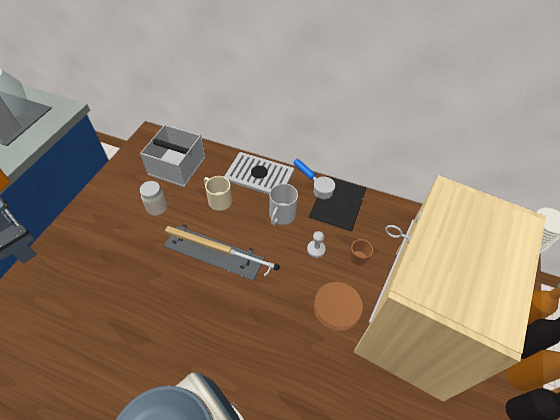

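View pics/top0.png

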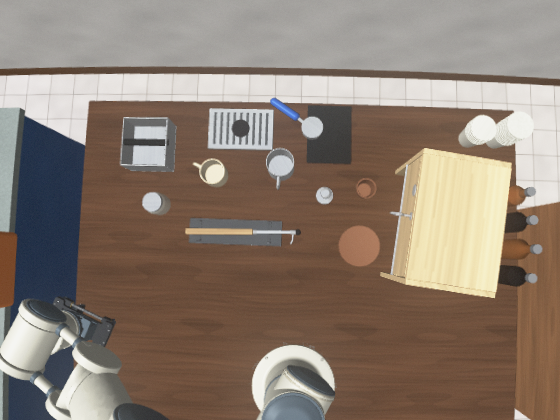

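```bash
cat > h.py <<'E'
import numpy as np, cv2
from plant import imaging
C={n:imaging.calibration(n) for n in("side","top")}
def ray(n,uv):
    c=C[n];p=cv2.undistortPoints(np.array([[uv]],float),c["mtx"],c["D"])[0,0]
    R=c["extrinsics"][:3,:3];t=c["extrinsics"][:3,3]
    d=R.T@np.r_[p,1];return -R.T@t,d/np.linalg.norm(d)
def plane(n,uv,z):
    o,d=ray(n,uv);return o+d*(z-o[2])/d[2]
def tri(us,ut):
    A=np.zeros((3,3));b=np.zeros(3)
    for n,u in(("side",us),("top",ut)):
        o,d=ray(n,u);P=np.eye(3)-np.outer(d,d);A+=P;b+=P@o
    X=np.linalg.solve(A,b);return X,[proj(n,X)-np.array(u) for n,u in(("side",us),("top",ut))]
def proj(n,X):
    c=C[n];r=cv2.Rodrigues(c["extrinsics"][:3,:3])[0]
    return cv2.projectPoints(np.array([X],float),r,c["extrinsics"][:3,3],c["mtx"],c["D"])[0].reshape(-1,2).squeeze()
def crop(im,u0,v0,w,h,s,fn):
    cv2.imwrite(fn,cv2.resize(im[v0:v0+h,u0:u0+w,::-1],None,fx=s,fy=s,interpolation=cv2.INTER_CUBIC))
def shot(n):return imaging.capture(n)
E
python3 - <<'E'
from h import *
t=cv2.imread("pics/top0.png")[:,:,::-1];s=cv2.imread("pics/side0.png")[:,:,::-1]
crop(t,370,140,100,150,4,"pics/a.png")
crop(s,340,200,130,190,3,"pics/b.png")
crop(t,180,210,130,45,6,"pics/c.png")
crop(s,155,215,130,70,6,"pics/d.png")
E
```

```text
(no output)
```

View pics/a.png

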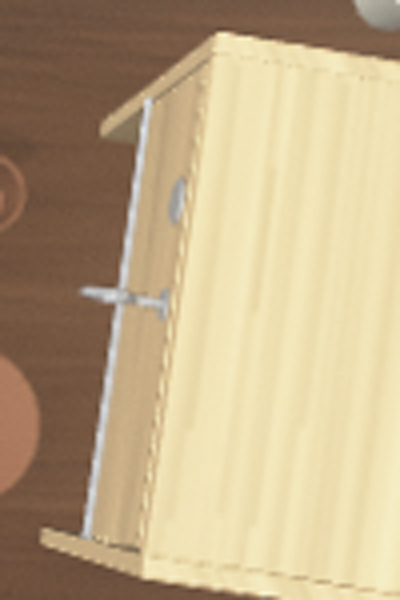

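View pics/b.png

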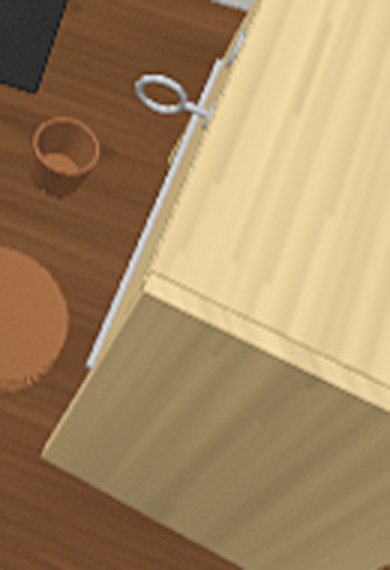

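View pics/c.png

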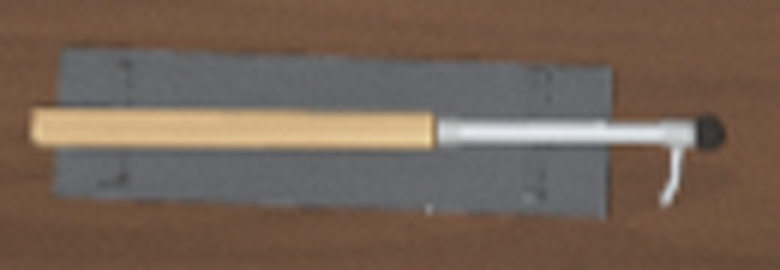

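View pics/d.png

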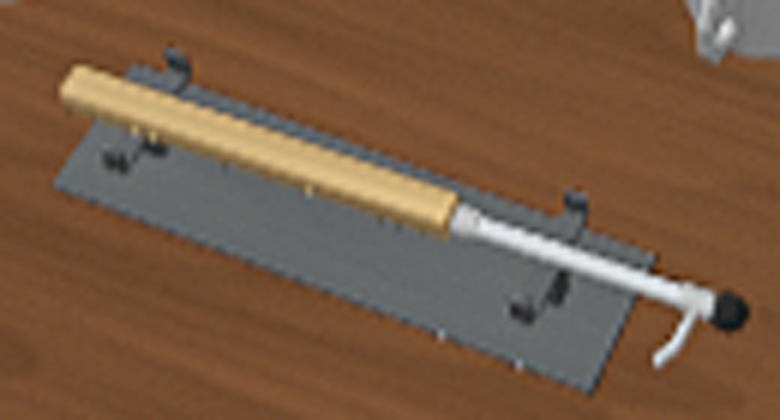

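```bash
python3 - <<'E'
from h import *
np.set_printoptions(precision=4,suppress=True)
A=lambda U,V:((U+.5)/4-.5+370,(V+.5)/4-.5+140)
B=lambda U,V:((U+.5)/3-.5+340,(V+.5)/3-.5+200)
Cc=lambda U,V:((U+.5)/6-.5+180,(V+.5)/6-.5+210)
D=lambda U,V:((U+.5)/6-.5+155,(V+.5)/6-.5+215)
f,n=plane("top",A(217,35),.36),plane("top",A(145,577),.36)
print("front top",f,n,np.linalg.norm(f-n),(f+n)/2,"yaw dir",(f-n)/np.linalg.norm(f-n))
n2=plane("side",B(148,290),.36);print("side near corner",n2)
h1,h2=plane("top",A(147,98),.185),plane("top",A(87,537),.185);print("hinge",h1,h2,np.linalg.norm(h1-h2),(h1-h2)/np.linalg.norm(h1-h2),(h1+h2)/2)
g1,g2=plane("side",B(219,60),.185),plane("side",B(91,366),.185);print("hinge side",g1,g2,(g1-g2)/np.linalg.norm(g1-g2))
print("eye",tri(B(160,94),A(112,296)), plane("top",A(112,296),.32),plane("side",B(160,94),.32))
print("plate",plane("top",A(178,201),.32))
print("nose",tri(D(738,314),Cc(714,132)))
print("nose end",plane("top",Cc(725,132),.045),"rear",plane("top",Cc(32,128),.05),"handle front",plane("top",Cc(435,131),.055))
print("side: rear top mid",plane("side",D(75,82),.05),"hf top mid",plane("side",D(452,204),.055), "nose ball c",plane("side",D(732,312),.045))
print("hook tip",plane("top",Cc(664,205),.045),plane("side",D(658,360),.045))
print("hook root",plane("top",Cc(682,145),.045))
for n,(im) in(("top","pics/top0.png"),):
  for nm,uv,z in(("mug",(213,173),.085),("jug",(280,162),.105),("tamper",(324,194),.09),("sugar",(152,202),.1),("cup",(366,187),.06),("sauc",(359,246),.043)):print(nm,plane("top",uv,z))
E
```

```text
front top [ 0.7196 -0.3257  0.36  ] [ 0.3665 -0.2797  0.36  ] 0.3561153846768297 [ 0.5431 -0.3027  0.36  ] yaw dir [ 0.9916 -0.1292  0.    ]
side near corner [ 0.3713 -0.2795  0.36  ]
hinge [ 0.7087 -0.3206  0.185 ] [ 0.3823 -0.278   0.185 ] 0.3291883412991514 [ 0.9916 -0.1294  0.    ] [ 0.5455 -0.2993  0.185 ]
hinge side [ 0.7155 -0.3208  0.185 ] [ 0.387  -0.2776  0.185 ] [ 0.9915 -0.1303  0.    ]
eye (array([ 0.5484, -0.2622,  0.3282]), [array([0.583 , 0.0407]), array([-0.4744,  0.0634])]) [ 0.5493 -0.2652  0.32  ] [ 0.5543 -0.2619  0.32  ]
plate [ 0.6143 -0.3096  0.32  ]
nose (array([ 0.5042, -0.0051,  0.0541]), [array([-0.3627, -0.0038]), array([ 0.3084, -0.1092])])
nose end [ 0.5043 -0.0101  0.045 ] rear [0.4961 0.3656 0.05  ] handle front [0.5004 0.1457 0.055 ]
side: rear top mid [0.5026 0.3622 0.05  ] hf top mid [0.5076 0.1483 0.055 ] nose ball c [ 0.5091 -0.0014  0.045 ]
hook tip [0.4642 0.0218 0.045 ] [0.4715 0.0221 0.045 ]
hook root [0.4967 0.0129 0.045 ]
mug [0.683  0.2748 0.085 ]
jug [0.7198 0.0602 0.105 ]
tamper [ 0.6234 -0.0813  0.09  ]
sugar [0.5834 0.4644 0.1   ]
cup [ 0.6531 -0.2186  0.06  ]
sauc [ 0.4625 -0.2008  0.043 ]
```

arm_command(targets=[[0.63, -0.95, -0.2, 0, 0, -0.457, -1], [0.63, -0.95, -0.2, 0, 0, -0.457, -1], [0.63, -0.95, -0.2, 0, 0, -0.457, -1], [0.63, -0.95, -0.2, 0, 0, -0.457, -1], [0.63, -0.95, -0.2, 0, 0, -0.457, -1], [0.63, -0.95, -0.2, 0, 0, -0.457, -1], [0.63, -0.95, -0.2, 0, 0, -0.457, -1], [0.63, -0.95, -0.2, 0, 0, -0.457, -1], [0.63, -0.95, -0.2, 0, 0, -0.457, -1]], newtons=60)

```text
time_s: 1.23
tcp_pos: [0.3761, 0.3649, 0.1686]
eef_rot: [0.481, 0.877, -0.0, -0.0]
contact_force: [0.6, -0.1, -0.7]
finger_gap: 0.998
```

arm_command(targets=[[0.63, -0.95, -0.2, 0, 0, -0.457, -1], [0.63, -0.95, -0.2, 0, 0, -0.457, -1], [0.63, -0.95, -0.2, 0, 0, -0.457, -1], [0.63, -0.95, -0.2, 0, 0, -0.457, -1], [0.63, -0.95, -0.2, 0, 0, -0.457, -1], [0.63, -0.95, -0.2, 0, 0, -0.457, -1], [0.63, -0.95, -0.2, 0, 0, -0.457, -1], [0.63, -0.95, -0.2, 0, 0, -0.457, -1], [0, 0, 0, 0, 0, 0, -1]])

```text
time_s: 2.35
tcp_pos: [0.5024, 0.1745, 0.1284]
eef_rot: [0.7, 0.714, -0.0, -0.0]
contact_force: [-0.1, 0.3, -0.2]
finger_gap: 0.995
```

arm_command(targets=[[0, 0, -0.8, 0, 0, 0, -1], [0, 0, -0.8, 0, 0, 0, -1], [0, 0, 0, 0, 0, 0, -1]])

```text
time_s: 2.72
tcp_pos: [0.5005, 0.1761, 0.088]
eef_rot: [0.699, 0.715, -0.001, -0.001]
contact_force: [0.2, -0.1, -0.2]
finger_gap: 1.0
```

```bash
python3 - <<'E'
from h import *
t=shot("top");s=shot("side")
crop(t,170,170,150,110,5,"pics/e.png")
crop(s,150,170,150,120,5,"pics/f.png")
E
```

```text
(no output)
```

View pics/e.png

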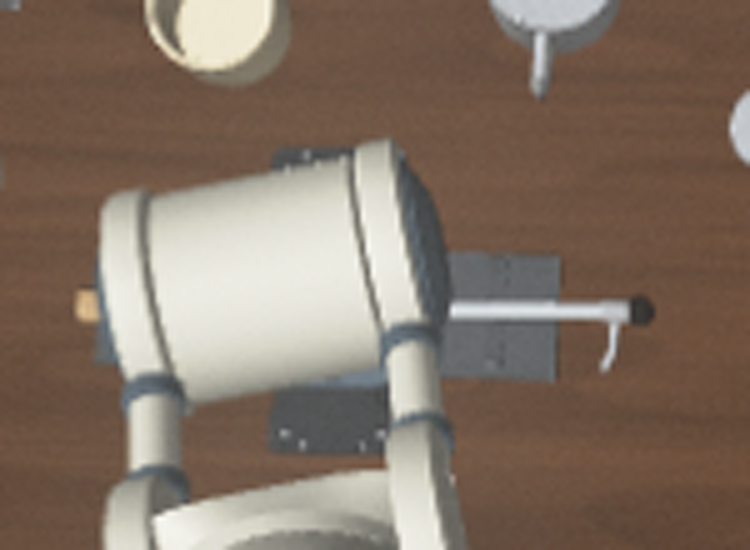

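View pics/f.png

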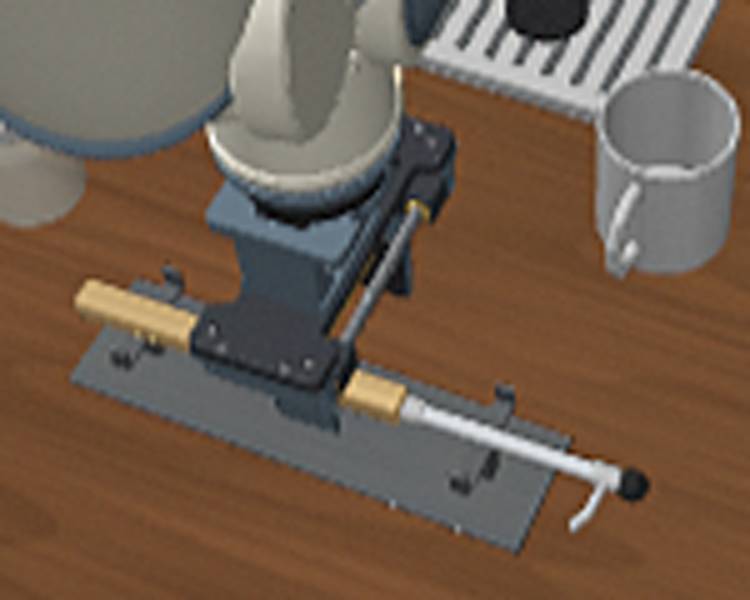

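The gripper straddles the handle near its front end (nose ball at about (632,484) in the enlarged side crop, finger beside the handle). Next I descend and close.

arm_command(targets=[[0, 0, -0.8, 0, 0, 0, -1], [0, 0, -0.8, 0, 0, 0, -1], [0, 0, -0.84, 0, 0, 0, -1], [0, 0, 0, 0, 0, 0, 1], [0, 0, 0, 0, 0, 0, 1], [0, 0, 0, 0, 0, 0, 1], [0, 0, 0, 0, 0, 0, 1], [0, 0, 0, 0, 0, 0, 1]], newtons=60)

```text
time_s: 3.82
tcp_pos: [0.5019, 0.1758, 0.0282]
eef_rot: [0.699, 0.715, 0.0, 0.0]
contact_force: [0.5, -0.2, 0.1]
finger_gap: 0.478
```

arm_command(targets=[[0, 0, 0, 0, 0, 0, 1], [0, 0, 0, 0, 0, 0, 1], [0, 0, 0, 0, 0, 0, 1], [0, 0, 0, 0, 0, 0, 1], [0, 0, 0, 0, 0, 0, 1]])

```text
time_s: 4.45
tcp_pos: [0.5018, 0.1758, 0.0279]
eef_rot: [0.699, 0.715, 0.0, 0.0]
contact_force: [-0.2, 0.4, 0.4]
finger_gap: 0.219
```

arm_command(targets=[[0, 0, 0.6, 0, 0, 0, 1], [0, 0, 0.8, 0, 0, 0, 1], [0, 0, 0.8, 0, 0, 0, 1], [0, 0, 0.9, 0, 0, 0, 1], [0, 0, 0.9, 0, 0, 0, 1], [0, 0, 0, 0, 0, 0, 1]])

```text
time_s: 5.2
tcp_pos: [0.5027, 0.176, 0.13]
eef_rot: [0.699, 0.715, 0.001, 0.001]
contact_force: [0.4, -0.6, -1.6]
finger_gap: 0.215
```

arm_command(targets=[[0.4, -0.6, 0.5, 0, 0, -0.1, 1], [0.52, -0.8, 0.6, 0, 0, -0.1, 1], [0.52, -0.8, 0.65, 0, 0, -0.1, 1], [0.52, -0.8, 0.65, 0, 0, -0.1, 1], [0.52, -0.8, 0.65, 0, 0, -0.1, 1], [0.52, -0.8, 0.65, 0, 0, -0.1, 1], [0.52, -0.8, 0.65, 0, 0, -0.1, 1], [0.52, -0.8, 0.65, 0, 0, -0.1, 1], [0.52, -0.8, 0.65, 0, 0, -0.1, 1], [0, 0, 0.2, 0, 0, -0.1, 1]])

```text
time_s: 6.45
tcp_pos: [0.6168, -0.0014, 0.2748]
eef_rot: [0.752, 0.659, 0.0, 0.0]
contact_force: [-0.1, 0.8, -0.9]
finger_gap: 0.217
```

```bash
python3 - <<'E'
from h import *
t=shot("top");s=shot("side")
cv2.imwrite("pics/g.png",t[:,:,::-1]);cv2.imwrite("pics/hh.png",s[:,:,::-1])
E
```

```text
(no output)
```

View pics/g.png

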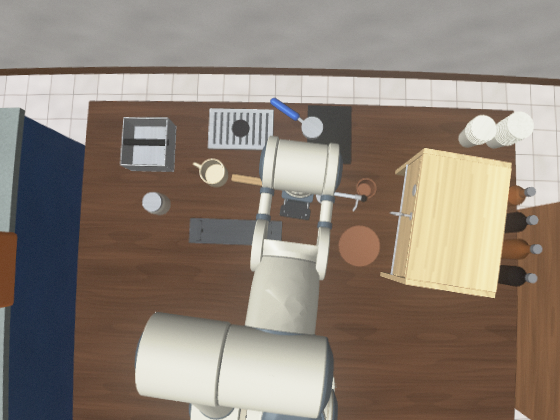

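View pics/hh.png

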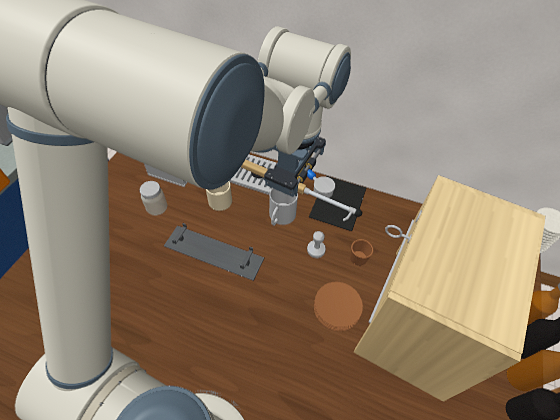

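```bash
cat >> h.py <<'E'
def ball(im,c,r=12,th=75):
    u,v=c;w=im[v-r:v+r+1,u-r:u+r+1].astype(int)
    m=(w.max(2)<th).astype(np.uint8);n,l,st,ce=cv2.connectedComponentsWithStats(m)
    if n<2:return None
    k=1+np.argmax(st[1:,4]);return ce[k]+[u-r,v-r],st[k]
E
python3 - <<'E'
from h import *
np.set_printoptions(precision=4,suppress=True)
t=cv2.imread("pics/g.png")[:,:,::-1];s=cv2.imread("pics/hh.png")[:,:,::-1]
bt=ball(t,(364,198));bs=ball(s,(358,213));print(bt,bs)
print(tri(bs[0],bt[0]),plane("top",bt[0],.292),plane("side",bs[0],.292))
tcp=np.array([.6168,-.0014,.292]);print("pred",tcp+.175*np.array([-.13,-.9916,0]))
crop(t,300,170,80,60,8,"pics/i.png");crop(s,280,170,90,60,8,"pics/j.png")
E
```

```text
(array([363.76, 198.  ]), array([10,  9,  5,  7, 25], dtype=int32)) (array([353.5781, 211.8776]), array([  0,   0,  17,  25, 237], dtype=int32))
(array([ 0.5893, -0.1706,  0.3019]), [array([2.5981, 0.0651]), array([-2.2264,  0.5005])]) [ 0.5919 -0.178   0.292 ] [ 0.5949 -0.1645  0.292 ]
pred [ 0.594  -0.1749  0.292 ]
```

View pics/i.png

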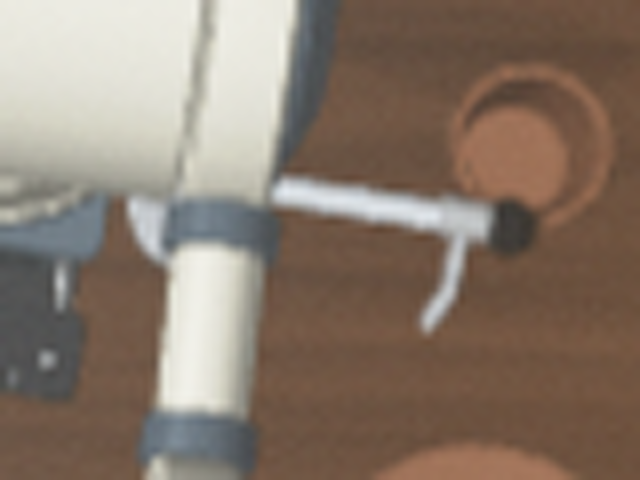

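View pics/j.png

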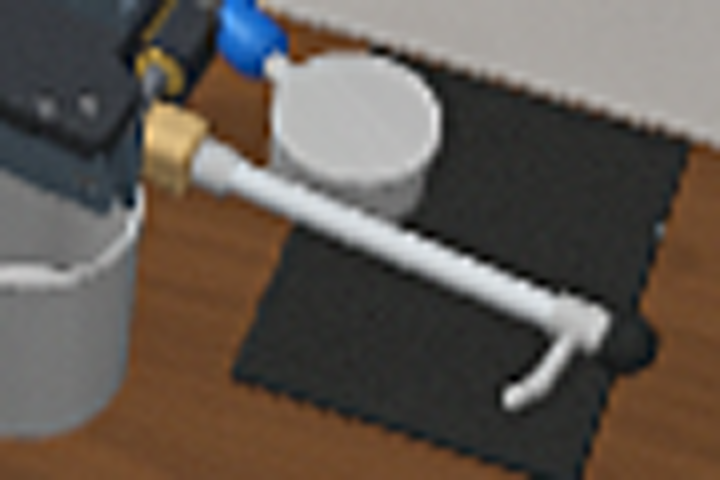

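```bash
python3 - <<'E'
from h import *
np.set_printoptions(precision=4,suppress=True)
print(tri((358.6,212.3),(363.6,197.8)),plane("top",(363.6,197.8),.292),plane("side",(358.6,212.3),.292))
E
```

```text
(array([ 0.5915, -0.1763,  0.3007]), [array([0.017 , 0.0008]), array([-0.0146,  0.0029])]) [ 0.5924 -0.1776  0.292 ] [ 0.5984 -0.1762  0.292 ]
```

arm_command(targets=[[0.21, -0.7, 0.23, 0, 0, 0, 1], [0.21, -0.8, 0.23, 0, 0, 0, 1], [0.21, -0.8, 0.23, 0, 0, 0, 1], [0.21, -0.8, 0.23, 0, 0, 0, 1], [0.21, -0.77, 0.21, 0, 0, 0, 1], [0, -0.1, 0, 0, 0, 0, 1], [0, 0, 0, 0, 0, 0, 1]])

```text
time_s: 7.42
tcp_pos: [0.6419, -0.0985, 0.3022]
eef_rot: [0.751, 0.66, -0.0, -0.0]
contact_force: [-0.3, -0.7, -1.6]
finger_gap: 0.214
```

```bash
python3 - <<'E'
from h import *
t=shot("top");s=shot("side")
crop(t,340,150,110,90,7,"pics/k.png");crop(s,330,180,130,90,6,"pics/l.png")
E
```

```text
(no output)
```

View pics/k.png

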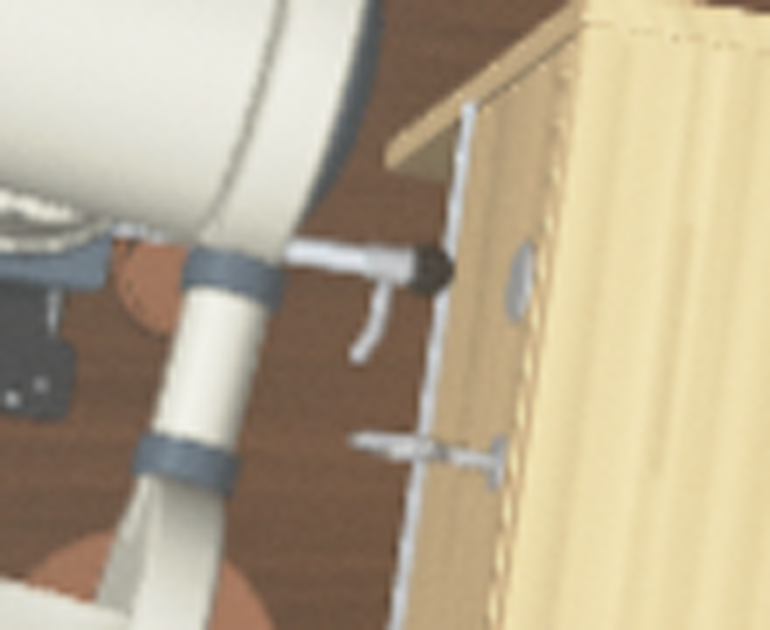

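View pics/l.png

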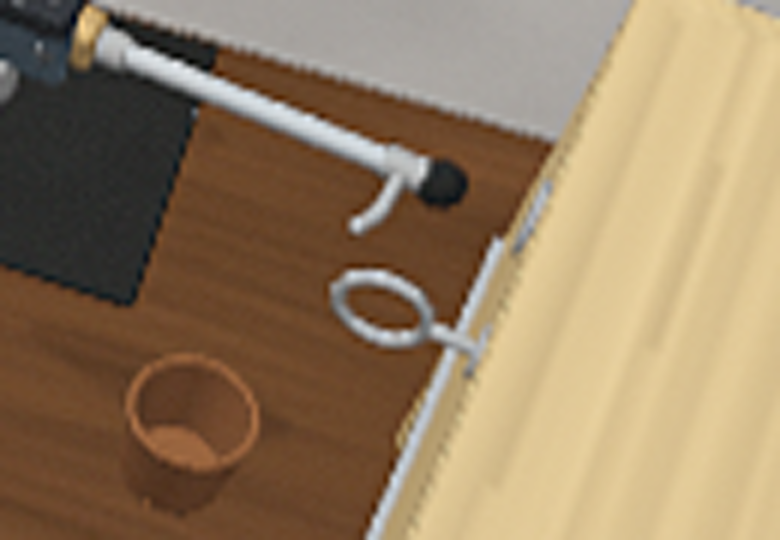

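arm_command(targets=[[-0.021, -0.16, 0, 0, 0, 0, 1], [-0.021, -0.16, 0, 0, 0, 0, 1], [-0.021, -0.16, 0, 0, 0, 0, 1], [-0.021, -0.16, 0, 0, 0, 0, 1], [-0.021, -0.16, 0, 0, 0, 0, 1], [-0.015, -0.12, 0, 0, 0, 0, 1], [0, 0, 0, 0, 0, 0, 1]])

```text
time_s: 8.4
tcp_pos: [0.639, -0.1217, 0.3024]
eef_rot: [0.751, 0.66, 0.0, 0.0]
contact_force: [-0.3, 0.5, -2.4]
finger_gap: 0.215
```

arm_command(targets=[[-0.01, -0.08, 0, 0, 0, 0, 1], [-0.01, -0.08, 0, 0, 0, 0, 1], [-0.01, -0.08, 0, 0, 0, 0, 1]])

```text
time_s: 8.78
tcp_pos: [0.6383, -0.1266, 0.3024]
eef_rot: [0.751, 0.661, 0.0, -0.0]
contact_force: [-0.4, 7.2, -0.2]
finger_gap: 0.214
```

arm_command(targets=[[-0.01, -0.08, 0, 0, 0, 0, 1], [-0.01, -0.08, 0, 0, 0, 0, 1]])

```text
time_s: 9.02
tcp_pos: [0.6378, -0.1303, 0.3024]
eef_rot: [0.751, 0.661, 0.001, -0.001]
contact_force: [1.9, 16.3, 0.7]
finger_gap: 0.217
```

arm_command(targets=[[-0.01, -0.08, 0, 0, 0, 0, 1]])

```text
time_s: 9.15
tcp_pos: [0.6377, -0.1307, 0.3025]
eef_rot: [0.75, 0.661, 0.002, -0.002]
contact_force: [2.6, 29.1, 2.2]
finger_gap: 0.215
```

arm_command(targets=[[0.05, 0.4, 0, 0, 0, 0, 1], [0.1, 0.8, 0, 0, 0, 0, 1], [0.1, 0.8, 0, 0, 0, 0, 1], [0.1, 0.7, 0, 0, 0, 0, 1], [0, 0, 0, 0, 0, 0, 1]])

```text
time_s: 9.78
tcp_pos: [0.6465, -0.0642, 0.3024]
eef_rot: [0.75, 0.661, 0.0, -0.0]
contact_force: [-0.8, -0.0, -0.3]
finger_gap: 0.215
```

```bash
python3 - <<'E'
from h import *
t=shot("top");s=shot("side")
cv2.imwrite("pics/t1.png",t[:,:,::-1]);cv2.imwrite("pics/s1.png",s[:,:,::-1])
crop(t,340,150,110,90,7,"pics/m.png");crop(s,330,180,130,90,6,"pics/n.png")
E
```

```text
(no output)
```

View pics/m.png

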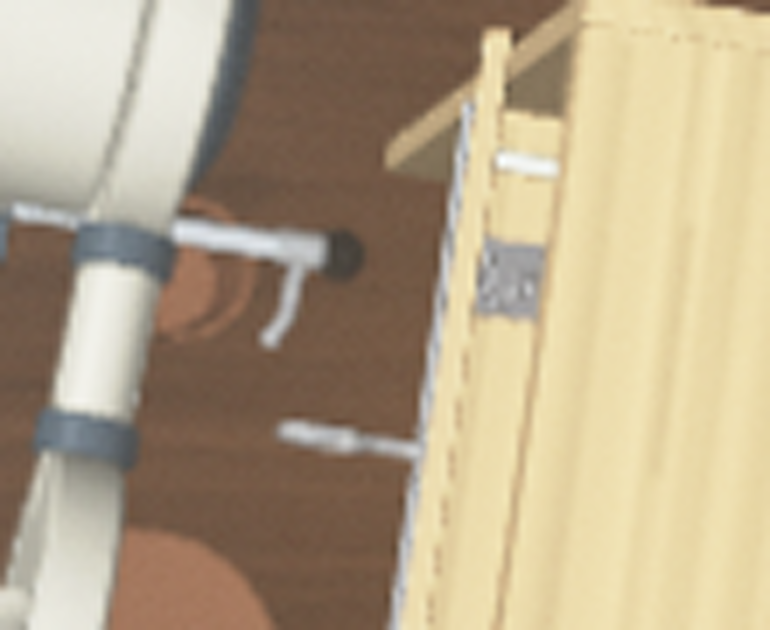

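View pics/n.png

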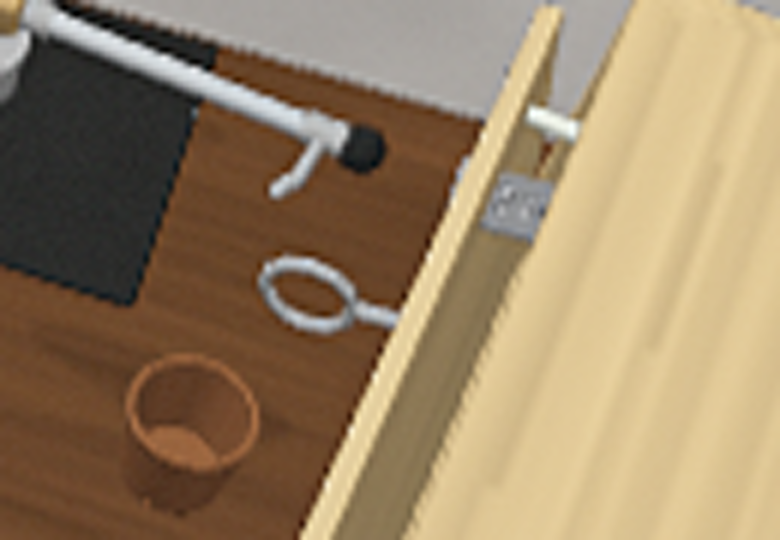

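```bash
python3 - <<'E'
from h import *
np.set_printoptions(precision=4,suppress=True)
T=lambda U,V:((U+.5)/7-.5+340,(V+.5)/7-.5+150)
S=lambda U,V:((U+.5)/6-.5+330,(V+.5)/6-.5+180)
e=tri(S(307,293),T(322,436));b=tri(S(362,148),T(345,254));print(e,b)
h=tri(S(278,191),T(270,340));print("tip",h)
d=np.array([-.13,-.9915,0]);y=np.array([.9915,-.13,0])
for v in(e[0]-b[0],h[0]-b[0]):print(v@d,v@y,v[2])
bt=np.array([.6465,-.0642,.3194])+.175*d;print("ball pred",bt)
E
```

```text
(array([ 0.5536, -0.2342,  0.3159]), [array([-0.2816, -0.0189]), array([ 0.2328, -0.0354])]) (array([ 0.6223, -0.2396,  0.3268]), [array([0.104 , 0.0053]), array([-0.0887,  0.0133])])
tip (array([ 0.589 , -0.2124,  0.3261]), [array([-0.3978, -0.0214]), array([ 0.3369, -0.0561])])
0.0036243844728772413 -0.06881145759187016 -0.010951261668185164
-0.022637286569598108 -0.036633694012088144 -0.0007057550757308961
ball pred [ 0.6237 -0.2377  0.3194]
```

arm_command(targets=[[-0.35, -0.37, -0.22, 0, 0, 0, 1], [-0.35, -0.37, -0.21, 0, 0, 0, 1], [0, 0, 0, 0, 0, 0, 1], [-0.35, 0.047, 0, 0, 0, 0, 1], [-0.35, 0.047, 0, 0, 0, 0, 1], [-0.35, 0.047, 0, 0, 0, 0, 1], [-0.35, 0.047, 0, 0, 0, 0, 1], [0, 0, 0, 0, 0, 0, 1]])

```text
time_s: 10.88
tcp_pos: [0.5932, -0.0796, 0.2919]
eef_rot: [0.751, 0.66, 0.0, 0.0]
contact_force: [0.7, -0.1, -1.4]
finger_gap: 0.217
```

```bash
python3 - <<'E'
from h import *
t=shot("top");s=shot("side")
crop(t,340,150,110,90,7,"pics/o.png");crop(s,330,180,130,90,6,"pics/p.png")
E
```

```text
(no output)
```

View pics/o.png

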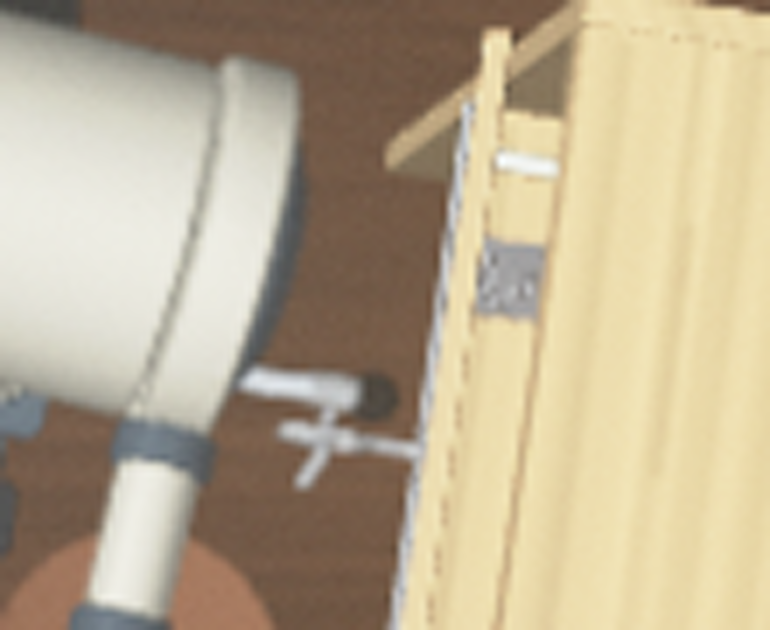

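View pics/p.png

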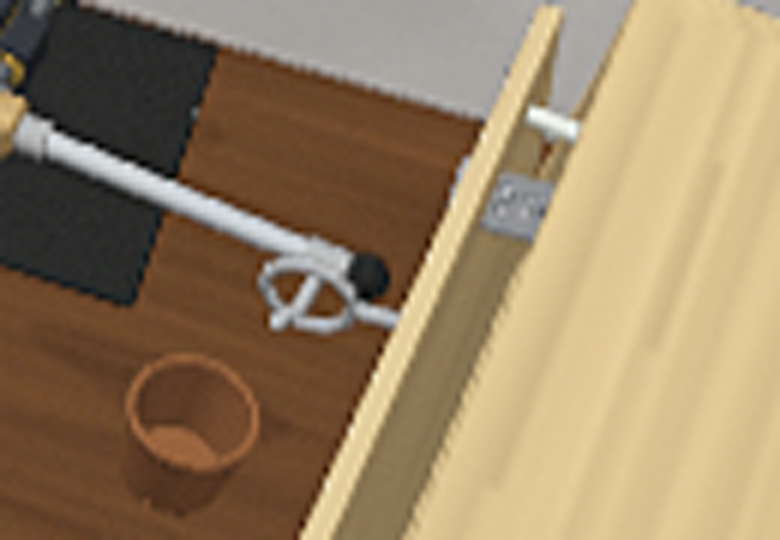

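```bash
cat > arc.py <<'E'
import numpy as np
n=np.array([.13,.9915,0]);z=np.array([0,0,1.])
eye=lambda t:n*(.038*np.cos(t)+.135*np.sin(t))+z*(.135*np.cos(t)-.038*np.sin(t))
def tan(t):
    v=n*(-.038*np.sin(t)+.135*np.cos(t))+z*(-.135*np.sin(t)-.038*np.cos(t));return v/np.linalg.norm(v)
T0=np.array([.5932,-.0796,.2919])
tcp=lambda t,lead=.012:T0+eye(t)-eye(.21)+lead*tan(t)
E
python3 - <<'E'
from arc import *
np.set_printoptions(precision=3,suppress=True)
ths=np.linspace(.21,1.571,9)
p=T0
for t in ths:
    q=tcp(t);print(round(t,3),q,(q-p)/.025,"per5:",(q-p)/.125);p=q
E
```

```text
0.21 [ 0.595 -0.069  0.286] [ 0.055  0.421 -0.224] per5: [ 0.011  0.084 -0.045]
0.38 [ 0.597 -0.05   0.272] [ 0.099  0.752 -0.583] per5: [ 0.02   0.15  -0.117]
0.55 [ 0.599 -0.034  0.254] [ 0.084  0.644 -0.703] per5: [ 0.017  0.129 -0.141]
0.72 [ 0.601 -0.021  0.234] [ 0.068  0.516 -0.802] per5: [ 0.014  0.103 -0.16 ]
0.89 [ 0.602 -0.012  0.212] [ 0.049  0.374 -0.879] per5: [ 0.01   0.075 -0.176]
1.061 [ 0.603 -0.006  0.189] [ 0.029  0.221 -0.93 ] per5: [ 0.006  0.044 -0.186]
1.231 [ 0.603 -0.005  0.165] [ 0.008  0.062 -0.955] per5: [ 0.002  0.012 -0.191]
1.401 [ 0.603 -0.007  0.141] [-0.013 -0.099 -0.951] per5: [-0.003 -0.02  -0.19 ]
1.571 [ 0.602 -0.014  0.118] [-0.034 -0.257 -0.921] per5: [-0.007 -0.051 -0.184]
```

Start with the take-up of the play, then the first arc segments.

arm_command(targets=[[0.018, 0.14, -0.075, 0, 0, 0, 1], [0.018, 0.14, -0.075, 0, 0, 0, 1], [0.018, 0.14, -0.075, 0, 0, 0, 1], [0.02, 0.15, -0.117, 0, 0, 0, 1], [0.02, 0.15, -0.117, 0, 0, 0, 1], [0.02, 0.15, -0.117, 0, 0, 0, 1], [0.02, 0.15, -0.117, 0, 0, 0, 1], [0.02, 0.15, -0.117, 0, 0, 0, 1]])

```text
time_s: 11.98
tcp_pos: [0.5976, -0.0503, 0.2712]
eef_rot: [0.751, 0.66, -0.0, -0.0]
contact_force: [-0.4, -3.2, -1.5]
finger_gap: 0.217
```

```bash
python3 - <<'E'
from h import *
t=shot("top");s=shot("side")
crop(t,340,150,110,90,7,"pics/q.png");crop(s,330,180,130,90,6,"pics/r.png")
E
```

```text
(no output)
```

View pics/r.png

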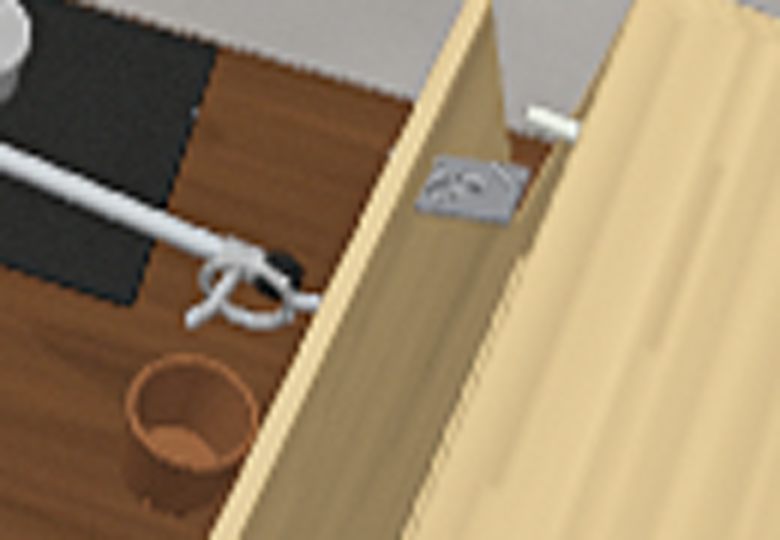

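The flap is following (it has swung well clear, ring at about (245,290) in the crop, prong bearing on its outer side), at about 3 N. I continue along the arc.

arm_command(targets=[[0.017, 0.129, -0.141, 0, 0, 0, 1], [0.017, 0.129, -0.141, 0, 0, 0, 1], [0.017, 0.129, -0.141, 0, 0, 0, 1], [0.017, 0.129, -0.141, 0, 0, 0, 1], [0.017, 0.129, -0.141, 0, 0, 0, 1], [0.014, 0.103, -0.16, 0, 0, 0, 1], [0.014, 0.103, -0.16, 0, 0, 0, 1], [0.014, 0.103, -0.16, 0, 0, 0, 1], [0.014, 0.103, -0.16, 0, 0, 0, 1], [0.014, 0.103, -0.16, 0, 0, 0, 1]])

```text
time_s: 13.32
tcp_pos: [0.6015, -0.0214, 0.2335]
eef_rot: [0.751, 0.66, -0.0, 0.0]
contact_force: [-1.5, -1.7, -1.4]
finger_gap: 0.214
```

```bash
python3 - <<'E'
from h import *
s=shot("side")
crop(s,290,180,150,120,5,"pics/s2.png")
E
```

```text
(no output)
```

View pics/s2.png

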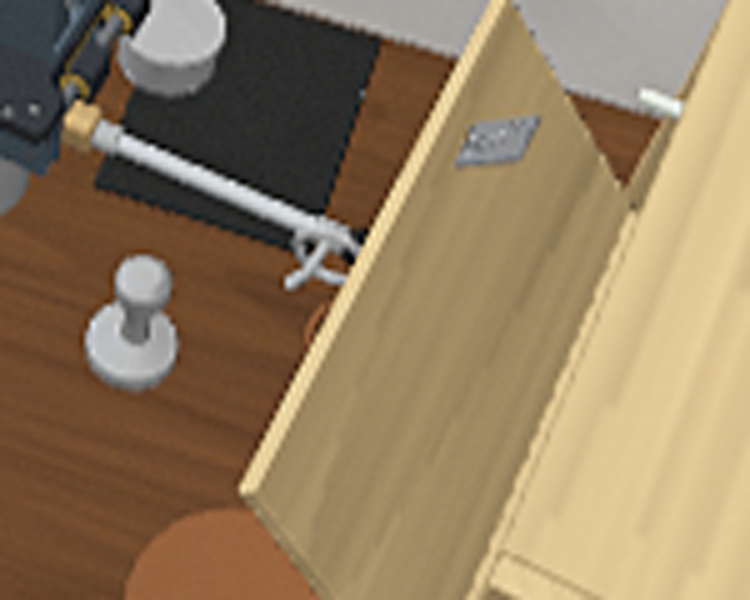

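arm_command(targets=[[0.01, 0.075, -0.176, 0, 0, 0, 1], [0.01, 0.075, -0.176, 0, 0, 0, 1], [0.01, 0.075, -0.176, 0, 0, 0, 1], [0.01, 0.075, -0.176, 0, 0, 0, 1], [0.01, 0.075, -0.176, 0, 0, 0, 1], [0.006, 0.044, -0.186, 0, 0, 0, 1], [0.006, 0.044, -0.186, 0, 0, 0, 1], [0.006, 0.044, -0.186, 0, 0, 0, 1], [0.006, 0.044, -0.186, 0, 0, 0, 1], [0.006, 0.044, -0.186, 0, 0, 0, 1]])

```text
time_s: 14.62
tcp_pos: [0.6035, -0.0067, 0.1882]
eef_rot: [0.751, 0.66, -0.0, 0.0]
contact_force: [-0.4, -1.0, 0.2]
finger_gap: 0.212
```

arm_command(targets=[[0.002, 0.012, -0.191, 0, 0, 0, 1], [0.002, 0.012, -0.191, 0, 0, 0, 1], [0.002, 0.012, -0.191, 0, 0, 0, 1], [0.002, 0.012, -0.191, 0, 0, 0, 1], [0.002, 0.012, -0.191, 0, 0, 0, 1]])

```text
time_s: 15.25
tcp_pos: [0.6038, -0.0053, 0.1643]
eef_rot: [0.751, 0.66, -0.0, 0.0]
contact_force: [-1.5, -0.3, 0.7]
finger_gap: 0.217
```

```bash
python3 - <<'E'
from h import *
s=shot("side");t=shot("top")
crop(s,270,180,180,140,4,"pics/s3.png");crop(t,290,140,150,140,4,"pics/t3.png")
E
```

```text
(no output)
```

View pics/s3.png

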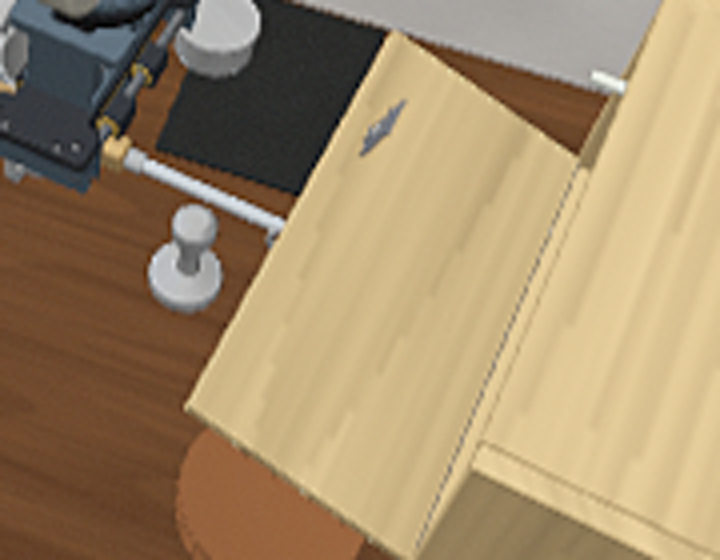

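View pics/t3.png

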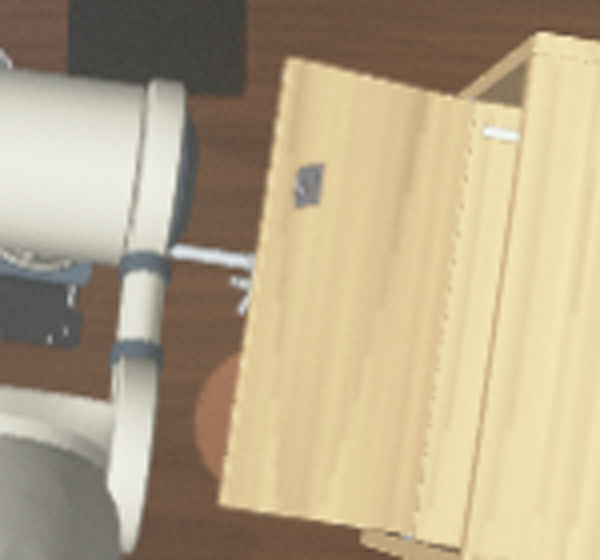

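arm_command(targets=[[-0.003, -0.02, -0.19, 0, 0, 0, 1], [-0.003, -0.02, -0.19, 0, 0, 0, 1], [-0.003, -0.02, -0.19, 0, 0, 0, 1], [-0.003, -0.02, -0.19, 0, 0, 0, 1], [-0.003, -0.02, -0.19, 0, 0, 0, 1], [-0.007, -0.051, -0.184, 0, 0, 0, 1], [-0.007, -0.051, -0.184, 0, 0, 0, 1], [-0.007, -0.051, -0.184, 0, 0, 0, 1]])

```text
time_s: 16.35
tcp_pos: [0.6028, -0.0115, 0.1268]
eef_rot: [0.751, 0.66, 0.0, -0.0]
contact_force: [0.6, 0.6, 0.2]
finger_gap: 0.21
```

arm_command(targets=[[-0.007, -0.051, -0.184, 0, 0, 0, 1], [-0.007, -0.051, -0.184, 0, 0, 0, 1]])

```text
time_s: 16.6
tcp_pos: [0.6025, -0.0142, 0.1176]
eef_rot: [0.751, 0.66, -0.0, 0.0]
contact_force: [0.8, 2.6, 2.7]
finger_gap: 0.217
```

arm_command(targets=[[-0.002, -0.025, -0.09, 0, 0, 0, 1], [-0.002, -0.025, -0.09, 0, 0, 0, 1]])

```text
time_s: 16.85
tcp_pos: [0.6026, -0.015, 0.1135]
eef_rot: [0.751, 0.66, 0.0, 0.0]
contact_force: [-0.0, 5.1, 3.7]
finger_gap: 0.213
```

```bash
python3 - <<'E'
from h import *
s=shot("side");t=shot("top")
cv2.imwrite("pics/s4f.png",s[:,:,::-1]);cv2.imwrite("pics/t4f.png",t[:,:,::-1])
crop(s,270,180,180,140,4,"pics/s4.png");crop(t,290,140,150,140,4,"pics/t4.png")
E
```

```text
(no output)
```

View pics/s4.png

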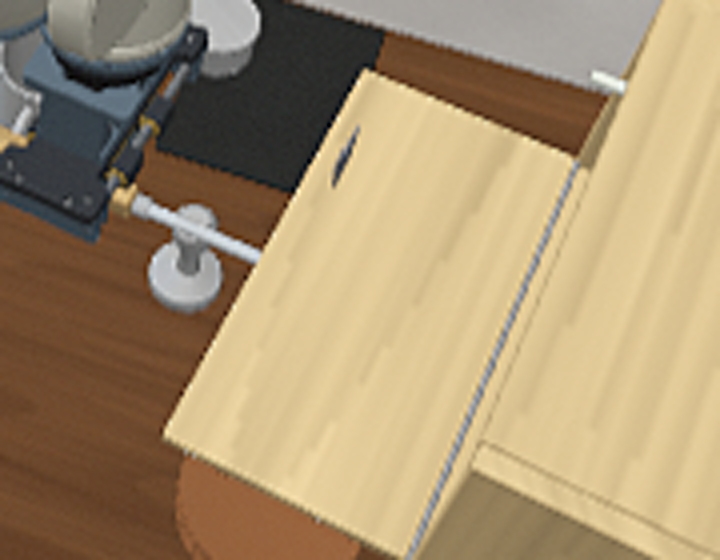

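View pics/t4.png

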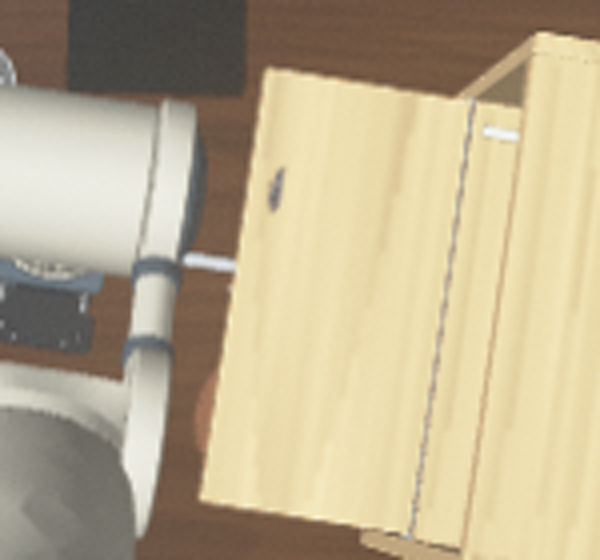

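```bash
python3 - <<'E'
from h import *
np.set_printoptions(precision=4,suppress=True)
S=lambda U,V:((U+.5)/4-.5+270,(V+.5)/4-.5+180)
T=lambda U,V:((U+.5)/4-.5+290,(V+.5)/4-.5+140)
hm=np.array([.5456,-.2992,.185]);n=np.array([.13,.9915,0]);y=np.array([.9915,-.13,0])
for a,b in((S(367,70),T(268,70)),(S(165,437),T(201,501))):
    X,r=tri(a,b);v=X+[.0025,.0015,-.009]-hm;print(X,v@n,v@y,v[2],r[0])
E
```

```text
[ 0.722  -0.1694  0.2049] 0.15348551537224608 0.16030285890493526 0.010943535449968178 [-0.3373 -0.0132]
[ 0.4059 -0.1256  0.1995] 0.15573442424679274 -0.15880506456396465 0.005542155495679019 [-0.3207 -0.0148]
```

arm_command(targets=[[0, 0.02, -0.1, 0, 0, 0, 1], [0, 0.02, -0.1, 0, 0, 0, 1]])

```text
time_s: 17.2
tcp_pos: [0.6025, -0.0146, 0.1084]
eef_rot: [0.751, 0.66, -0.0, 0.0]
contact_force: [-0.2, -1.6, 3.0]
finger_gap: 0.216
```

```bash
python3 - <<'E'
from h import *
from plant import manip
print(manip.observe()["wrist_torque"],manip.observe()["contact_force"])
s=shot("side");t=shot("top")
crop(s,230,180,130,100,6,"pics/s5.png");crop(t,290,140,150,140,4,"pics/t5.png")
E
```

```text
[-1.24988291  0.31784293  0.00832207] [-0.19715817 -1.56647475  2.96744436]
```

View pics/s5.png

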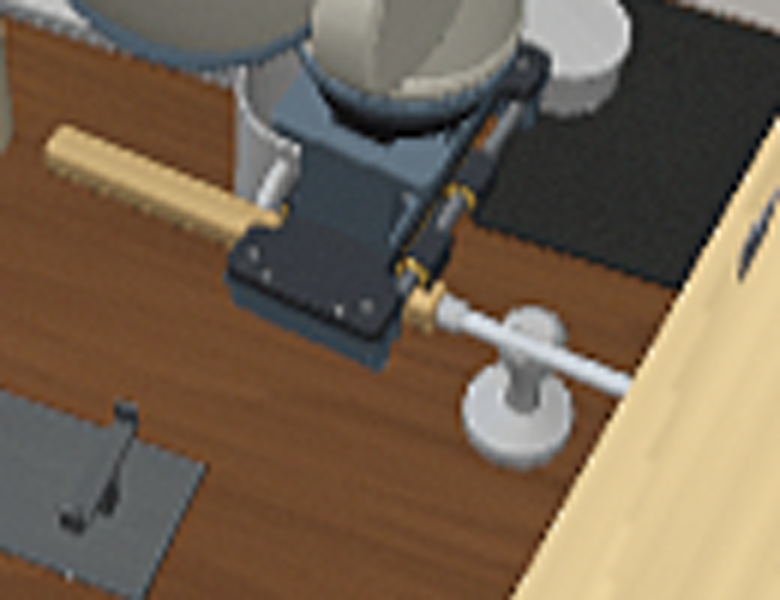

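View pics/t5.png

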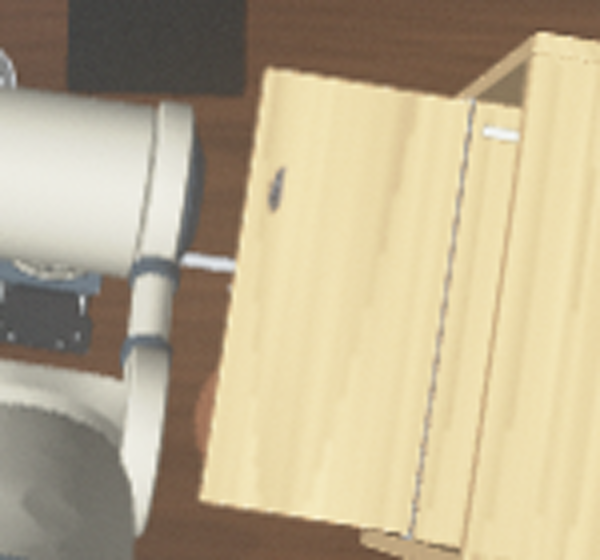

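arm_command(targets=[[0, 0.08, 0.24, 0, 0, 0, 1], [0, 0.08, 0.24, 0, 0, 0, 1], [0, 0, 0, 0, 0, 0, 1]])

```text
time_s: 17.68
tcp_pos: [0.6027, -0.01, 0.121]
eef_rot: [0.751, 0.66, 0.0, 0.0]
contact_force: [-0.7, 0.1, -1.9]
finger_gap: 0.216
```

```bash
python3 - <<'E'
from h import *
from plant import manip
print(manip.observe()["wrist_torque"],manip.observe()["contact_force"])
s=shot("side");t=shot("top")
crop(s,230,180,130,100,6,"pics/s6.png")
crop(t,190,140,200,140,4,"pics/t6.png")
E
```

```text
[-0.14664017  0.1087977  -0.07250964] [-0.72584548  0.05998956 -1.92334974]
```

View pics/s6.png

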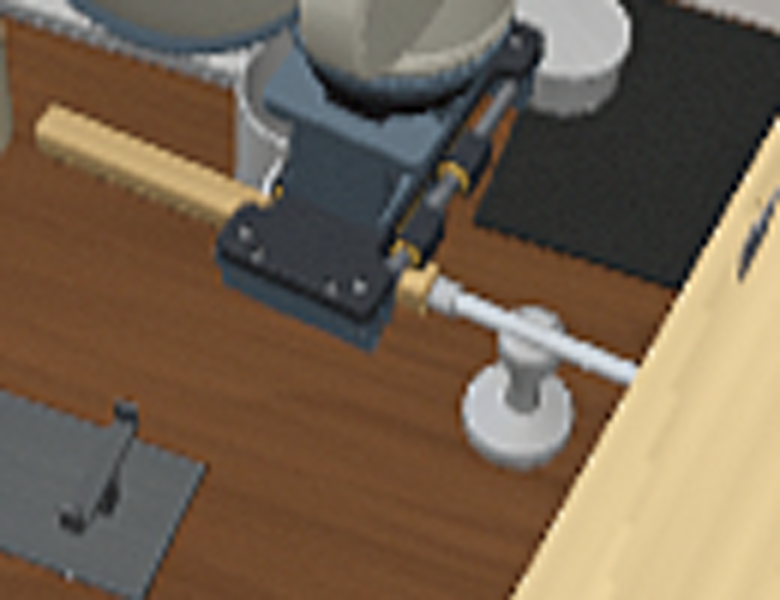

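View pics/t6.png

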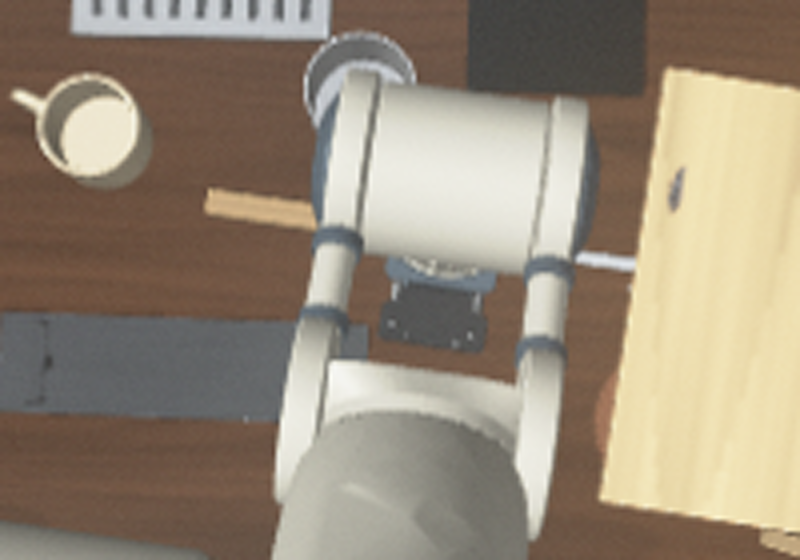

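```bash
python3 - <<'E'
from h import *
np.set_printoptions(precision=4,suppress=True)
S=lambda U,V:((U+.5)/6-.5+230,(V+.5)/6-.5+180)
T=lambda U,V:((U+.5)/4-.5+190,(V+.5)/4-.5+140)
# tail upper face end-mid
X,r=tri(S(48,122),T(207,200));print("tail",X+[.0025,.0015,-.009],r)
# rod at flap edge
X,r=tri(S(635,373),T(636,264));print("rod",X+[.0025,.0015,-.009],r)
E
```

```text
tail [0.6281 0.1753 0.1302] [array([-0.4767,  0.0036]), array([ 0.4265, -0.1843])]
rod [ 0.5828 -0.1452  0.1557] [array([1.7663, 0.0595]), array([-1.5313,  0.3876])]
```

arm_command(targets=[[0.2, -0.026, -0.1, 0, 0, 0, 1], [0.35, -0.046, 0, 0, 0, 0, 1], [0.35, -0.046, 0, 0, 0, 0, 1], [0.35, -0.046, 0, 0, 0, 0, 1], [0.35, -0.046, 0, 0, 0, 0, 1], [0.35, -0.046, 0, 0, 0, 0, 1], [0, 0, 0, 0, 0, 0, 1]])

```text
time_s: 18.65
tcp_pos: [0.6518, -0.0168, 0.1178]
eef_rot: [0.751, 0.66, 0.0, 0.0]
contact_force: [-0.7, 0.2, -1.6]
finger_gap: 0.216
```

```bash
python3 - <<'E'
from h import *
s=shot("side");t=shot("top")
cv2.imwrite("pics/s7.png",s[:,:,::-1]);cv2.imwrite("pics/t7.png",t[:,:,::-1])
E
```

```text
(no output)
```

View pics/s7.png

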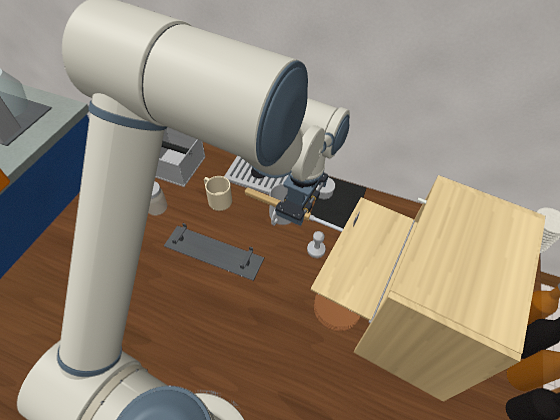

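View pics/t7.png

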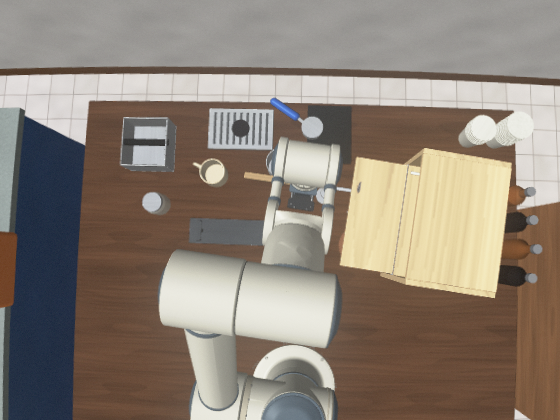

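arm_command(targets=[[0, 0, 0.15, 0.2, -0.026, 0, 1], [0, 0, 0.15, 0.2, -0.026, 0, 1], [0, 0, 0.15, 0.2, -0.026, 0, 1], [0.08, 0.6, 0, 0, 0, 0, 1], [0.08, 0.6, 0, 0, 0, 0, 1], [0.08, 0.6, 0, 0, 0, 0, 1], [0.0, 0.7, 0.1, 0, 0, 0, 1], [-0.2, 0.8, 0.2, 0, 0, 0, 1], [0, 0, 0, 0, 0, 0, 1]])

```text
time_s: 19.88
tcp_pos: [0.6517, 0.068, 0.1373]
eef_rot: [0.75, 0.66, 0.034, -0.03]
contact_force: [0.1, -0.6, -2.1]
finger_gap: 0.215
```

```bash
python3 - <<'E'
from h import *
s=shot("side");t=shot("top")
cv2.imwrite("pics/s8.png",s[:,:,::-1]);cv2.imwrite("pics/t8.png",t[:,:,::-1])
crop(s,210,150,160,120,5,"pics/s8c.png");crop(t,200,140,160,110,5,"pics/t8c.png")
E
```

```text
(no output)
```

View pics/s8c.png

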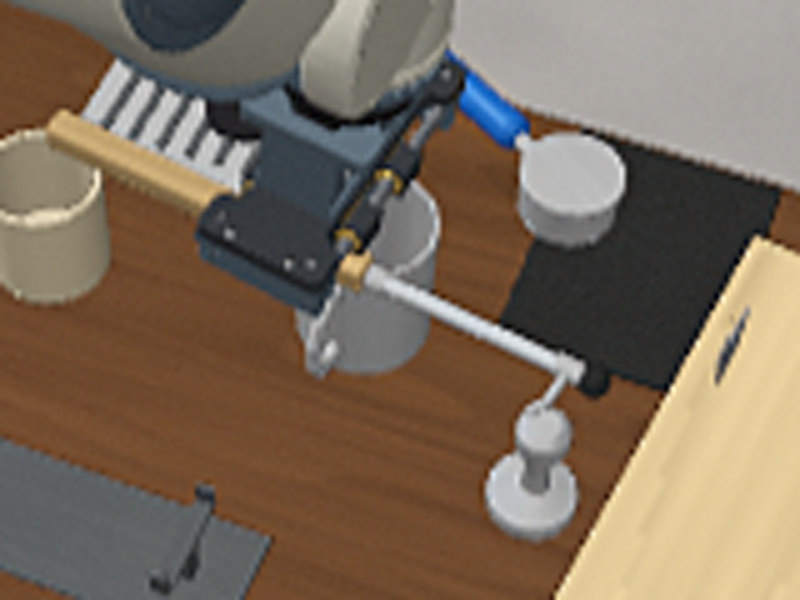

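View pics/t8c.png

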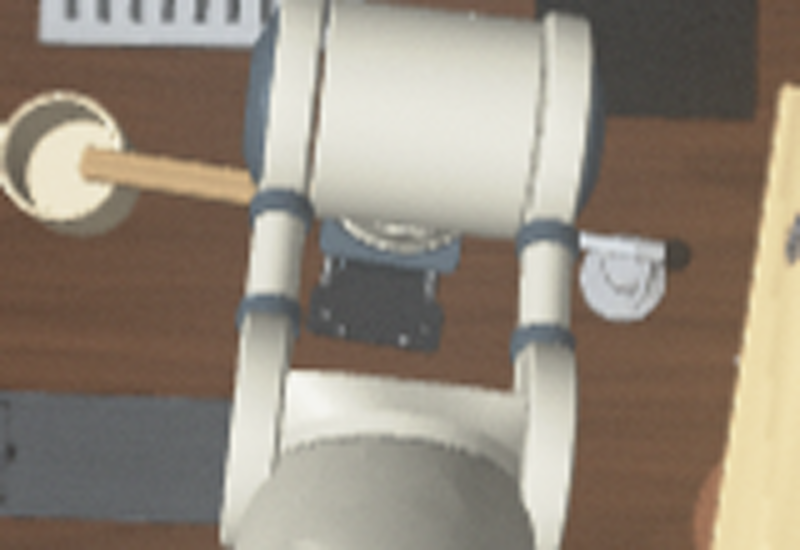

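```bash
python3 - <<'E'
from h import *
np.set_printoptions(precision=4,suppress=True)
S=lambda U,V:((U+.5)/5-.5+210,(V+.5)/5-.5+150)
T=lambda U,V:((U+.5)/5-.5+200,(V+.5)/5-.5+140)
c=np.array([.0025,.0015,-.009])
a,r=tri(S(60,125),T(84,165));print("tail top",a+c,r)
b,r2=tri(S(595,381),T(678,254));print("ball",b+c,r2)
print("pitch",(b[2]-(a[2]-.01))/np.linalg.norm((b-a)[:2]), "yaw",np.arctan2((b-a)[0],-(b-a)[1]))
tool=np.array([.6517,.068,.1373]);print(b+c-tool,a+c-tool)
E
```

```text
tail top [0.674  0.2482 0.1651] [array([-0.6393,  0.0023]), array([ 0.5821, -0.2655])]
ball [ 0.6297 -0.1087  0.1484] [array([0.2676, 0.0091]), array([-0.239 ,  0.0621])]
pitch -0.018760585404614553 yaw -0.1233516083815468
[-0.022  -0.1767  0.0111] [0.0223 0.1802 0.0278]
```

arm_command(targets=[[0, 0, 0.8, 0, 0, 0, 1], [0, 0, 0.9, 0, 0, 0, 1], [0, 0, 0.9, 0, 0, 0, 1], [-0.6, 0.44, 0, -0.02, 0.003, 0.12, 1], [-0.8, 0.57, 0, -0.02, 0.003, 0.12, 1], [-0.8, 0.57, 0, -0.02, 0.003, 0.12, 1], [-0.8, 0.57, 0, -0.02, 0.003, 0.12, 1], [-0.8, 0.57, 0, -0.02, 0.003, 0.12, 1], [-0.8, 0.57, 0, 0, 0, 0.13, 1], [-0.8, 0.57, 0, 0, 0, 0.13, 1]])

```text
time_s: 21.22
tcp_pos: [0.5152, 0.1629, 0.2009]
eef_rot: [0.706, 0.707, 0.026, -0.027]
contact_force: [0.2, 0.5, -1.8]
finger_gap: 0.213
```

arm_command(targets=[[-0.6, 0.45, 0, 0, 0, 0.14, 1], [0, 0, -0.8, 0, 0, 0, 1], [0, 0, -0.8, 0, 0, 0, 1], [0, 0, -0.8, 0, 0, 0, 1], [0, 0, -0.6, 0, 0, 0, 1], [0, 0, 0, 0, 0, 0, 1]])

```text
time_s: 21.98
tcp_pos: [0.5014, 0.1736, 0.1258]
eef_rot: [0.699, 0.714, 0.025, -0.028]
contact_force: [-0.3, -0.3, -1.2]
finger_gap: 0.215
```

```bash
python3 - <<'E'
from h import *
s=shot("side");t=shot("top")
crop(s,140,190,150,110,5,"pics/s9c.png");crop(t,170,190,150,80,5,"pics/t9c.png")
E
```

```text
(no output)
```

View pics/s9c.png

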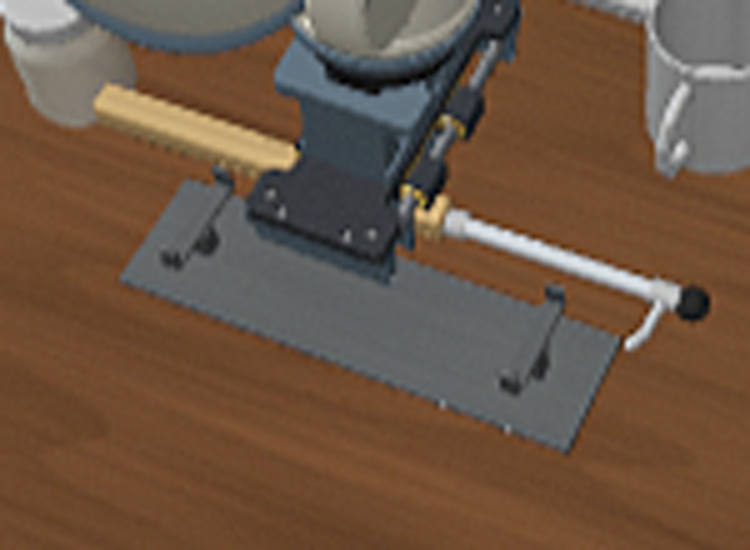

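View pics/t9c.png

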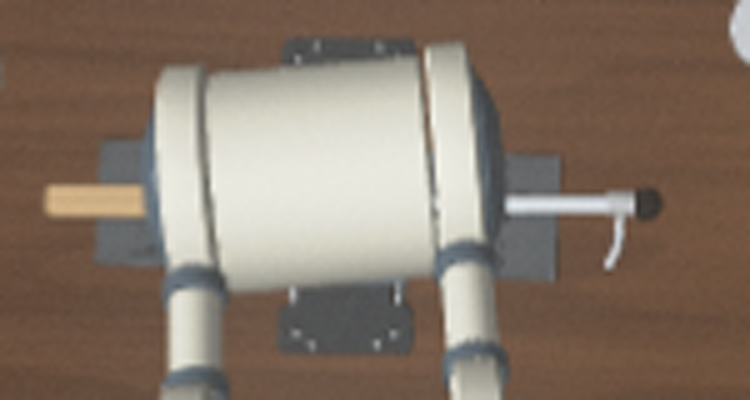

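```bash
python3 - <<'E'
from h import *
np.set_printoptions(precision=4,suppress=True)
S=lambda U,V:((U+.5)/5-.5+140,(V+.5)/5-.5+190)
T=lambda U,V:((U+.5)/5-.5+170,(V+.5)/5-.5+190)
a,r=tri(S(105,98),T(45,200));print("tail top",a,r)
b,r2=tri(S(693,302),T(648,204));print("ball",b,r2)
print("pitch",(b[2]-(a[2]-.01))/np.linalg.norm((b-a)[:2]), "yaw",np.arctan2((b-a)[0],-(b-a)[1]))
# original
D=lambda U,V:((U+.5)/6-.5+155,(V+.5)/6-.5+215);Cc=lambda U,V:((U+.5)/6-.5+180,(V+.5)/6-.5+210)
a0,_=tri(D(72,80),Cc(34,126));b0,_=tri(D(732,312),Cc(709,132));print("orig",a0,b0,"pitch",(b0[2]-(a0[2]-.01))/np.linalg.norm((b0-a0)[:2]), "yaw",np.arctan2((b0-a0)[0],-(b0-a0)[1]))
E
```

```text
tail top [0.4978 0.3578 0.157 ] [array([-0.877 ,  0.0357]), array([ 0.6968, -0.4106])]
ball [ 0.5043 -0.0054  0.1499] [array([-0.0794, -0.0006]), array([ 0.067 , -0.0238])]
pitch 0.00783611886516187 yaw 0.01805091832780203
orig [0.4978 0.361  0.0589] [ 0.5041 -0.0022  0.0544] pitch 0.014928990035706474 yaw 0.017189781365517614
```

arm_command(targets=[[0, 0.06, -0.7, 0, 0, 0, 1], [0, 0.06, -0.8, 0, 0, 0, 1], [0, 0, -0.8, 0, 0, 0, 1], [0, 0, -0.7, 0, 0, 0, 1], [0, 0, -0.5, 0, 0, 0, 1], [0, 0, -0.14, 0, 0, 0, 1], [0, 0, 0, 0, 0, 0, 1]])

```text
time_s: 22.95
tcp_pos: [0.5024, 0.1766, 0.036]
eef_rot: [0.699, 0.714, 0.026, -0.027]
contact_force: [-0.2, -0.9, -1.4]
finger_gap: 0.217
```

arm_command(targets=[[0, 0, -0.1, 0, 0, 0, 1], [0, 0, -0.1, 0, 0, 0, 1], [0, 0, 0, 0, 0, 0, 1]])

```text
time_s: 23.32
tcp_pos: [0.5021, 0.1766, 0.0306]
eef_rot: [0.699, 0.714, 0.026, -0.027]
contact_force: [0.2, 0.1, -1.7]
finger_gap: 0.215
```

arm_command(targets=[[0, 0, -0.06, 0, 0, 0, 1], [0, 0, 0, 0, 0, 0, 1]])

```text
time_s: 23.58
tcp_pos: [0.5023, 0.1766, 0.0292]
eef_rot: [0.699, 0.714, 0.026, -0.027]
contact_force: [-0.9, 0.1, 1.6]
finger_gap: 0.213
```

arm_command(targets=[[0, 0, -0.06, 0, 0, 0, 1], [0, 0, 0, 0, 0, 0, 1]])

```text
time_s: 23.82
tcp_pos: [0.5023, 0.1767, 0.0279]
eef_rot: [0.699, 0.714, 0.026, -0.027]
contact_force: [-2.2, 1.6, 6.9]
finger_gap: 0.214
```

arm_command(targets=[[0, 0, 0.03, 0, 0, 0, 0.4], [0, 0, 0, 0, 0, 0, 0.2], [0, 0, 0, 0, 0, 0, 0], [0, 0, 0, 0, 0, 0, -0.3], [0, 0, 0, 0, 0, 0, -0.6], [0, 0, 0, 0, 0, 0, -1], [0, 0, 0, 0, 0, 0, -1], [0, 0, 0, 0, 0, 0, -1], [0, 0, 0, 0, 0, 0, -1]])

```text
time_s: 24.95
tcp_pos: [0.5021, 0.1766, 0.0284]
eef_rot: [0.699, 0.714, 0.026, -0.027]
contact_force: [0.1, 0.1, -0.4]
finger_gap: 0.997
```

```bash
python3 - <<'E'
from h import *
s=shot("side");t=shot("top")
crop(s,140,190,150,110,5,"pics/s10c.png")
E
```

```text
(no output)
```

View pics/s10c.png

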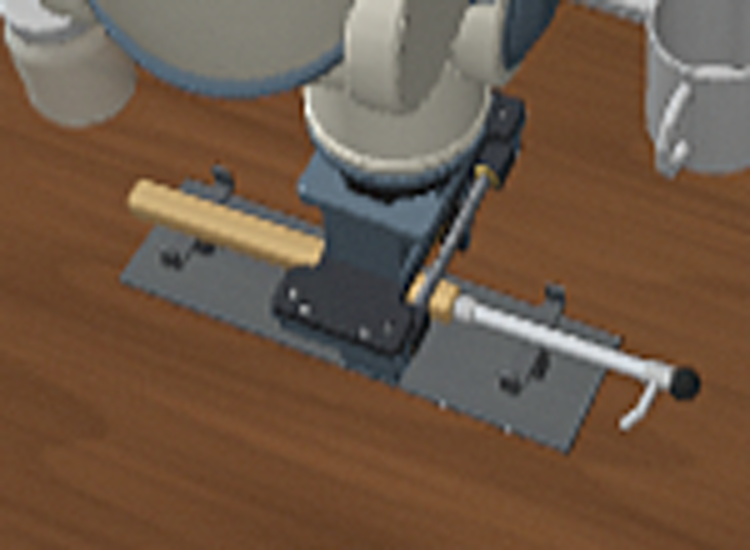

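arm_command(targets=[[0, 0, 0.5, 0, 0, 0, -1], [0, 0, 0.9, 0, 0, 0, -1], [0, 0, 0.9, 0, 0, 0, -1], [0, 0, 0.9, 0, 0, 0, -1], [0, 0, 0.9, 0, 0, 0, -1], [0, 0, 0.9, 0, 0, 0, -1], [0, 0, 0.9, 0, 0, 0, -1], [-0.8, 0.8, 0.2, 0, 0, 0.3, -1], [-0.8, 0.8, 0, 0, 0, 0.3, -1], [-0.8, 0.8, 0, 0, 0, 0.3, -1]])

```text
time_s: 26.3
tcp_pos: [0.4415, 0.2371, 0.1819]
eef_rot: [0.649, 0.76, 0.025, -0.029]
contact_force: [-0.6, 0.2, 0.0]
finger_gap: 0.995
```

arm_command(targets=[[-0.8, 0.9, 0, 0, 0, 0.3, -1], [-0.8, 0.9, 0, 0, 0, 0.3, -1], [-0.8, 0.9, 0, 0, 0, 0.3, -1], [-0.6, 0.9, 0, 0, 0, 0.3, -1], [-0.6, 0.9, 0, 0, 0, 0.3, -1], [-0.6, 0.9, 0, 0, 0, 0.3, -1], [-0.6, 0.9, 0, 0, 0, 0.3, -1], [-0.5, 0.9, 0, 0, 0, 0.3, -1], [0, 0, 0, 0, 0, 0, -1], [0, 0, 0, 0, 0, 0, -1]])

```text
time_s: 27.55
tcp_pos: [0.3097, 0.4162, 0.1813]
eef_rot: [0.503, 0.864, 0.019, -0.033]
contact_force: [0.1, 0.0, 0.3]
finger_gap: 1.003
```

```bash
python3 - <<'E'
from h import *
s=shot("side");t=shot("top")
cv2.imwrite("pics/s11.png",s[:,:,::-1]);cv2.imwrite("pics/t11.png",t[:,:,::-1])
crop(t,180,210,130,45,6,"pics/t11c.png");crop(s,155,215,130,70,6,"pics/s11c.png")
E
```

```text
(no output)
```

View pics/s11.png

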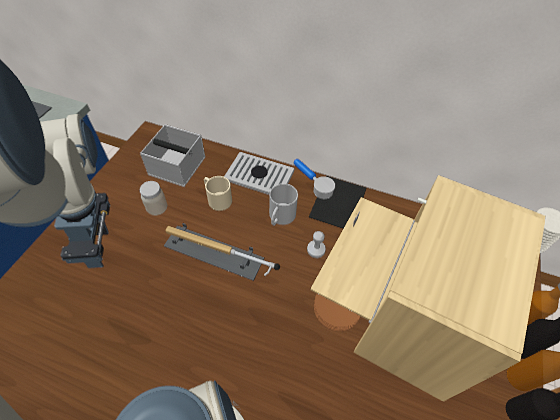

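View pics/t11.png

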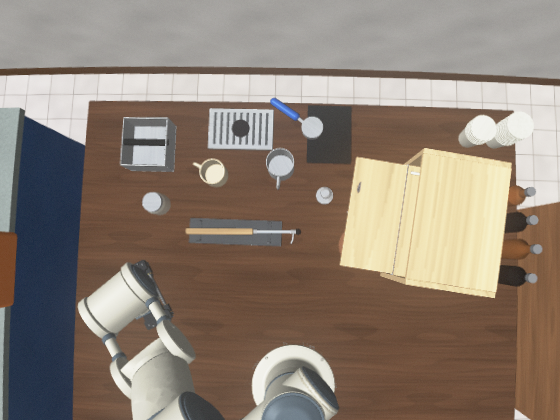

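View pics/t11c.png

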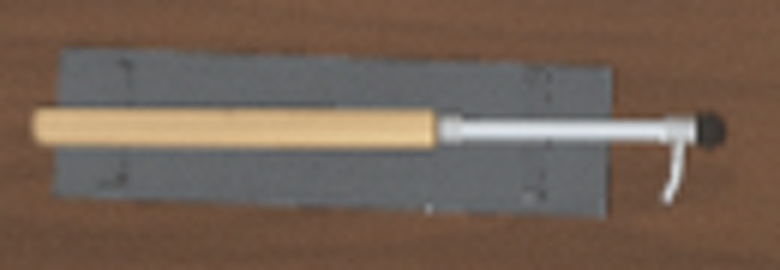

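View pics/s11c.png

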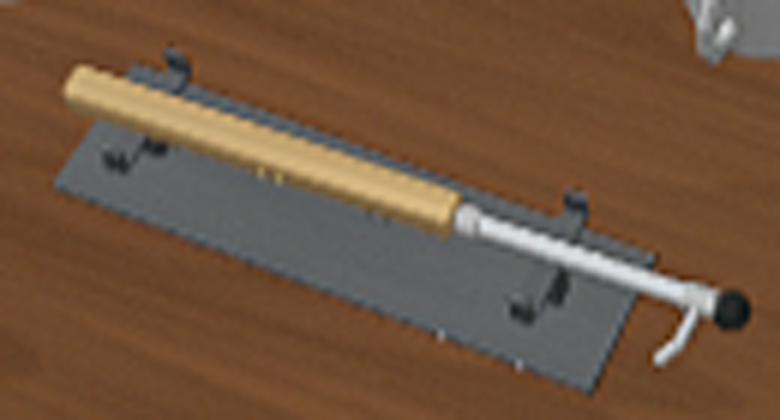

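```bash
python3 - <<'E'
from h import *
r=lambda f:cv2.imread("pics/"+f).astype(int)
d=abs(r("s11.png")-r("s4f.png")).max(2)[190:330,345:500];print("flap side diff",(d>40).sum())
d=abs(r("t11.png")-r("t4f.png")).max(2)[140:300,352:520];print("flap top diff",(d>40).sum())
for a,b,box in(("t11.png","top0.png",(90,80,345,225)),("s11.png","side0.png",(135,120,340,265))):
    x0,y0,x1,y1=box;d=(abs(r(a)-r(b)).max(2)[y0:y1,x0:x1]>50);ys,xs=np.where(d);print(d.sum(),list(zip(xs+x0,ys+y0))[:20])
E
```

```text
flap side diff 2
flap top diff 0
0 []
275 [(np.int64(165), np.int64(229)), (np.int64(165), np.int64(230)), (np.int64(177), np.int64(236)), (np.int64(339), np.int64(236)), (np.int64(180), np.int64(237)), (np.int64(339), np.int64(237)), (np.int64(180), np.int64(238)), (np.int64(338), np.int64(238)), (np.int64(339), np.int64(238)), (np.int64(338), np.int64(239)), (np.int64(339), np.int64(239)), (np.int64(337), np.int64(240)), (np.int64(338), np.int64(240)), (np.int64(339), np.int64(240)), (np.int64(336), np.int64(241)), (np.int64(337), np.int64(241)), (np.int64(338), np.int64(241)), (np.int64(339), np.int64(241)), (np.int64(336), np.int64(242)), (np.int64(337), np.int64(242))]
```

The flap hasn't moved since it reached its stop. The other objects are where they started; the only differences are the flap itself and sub-pixel shifts at the pole. Handing in.

```bash
python3 -c "
from plant import job,manip
print(manip.observe()['contact_force']);print(job.job_done())"
```

```text
[-0.08277533 -0.769881    0.40354346]
the job is handed in; nothing more can be done
None
```

The job is done and handed in at about 28 s. I pushed the plate in to its hard stop with the nose, which freed the latch. I then hooked the eye and swung the flap down to its stop, at about 2–4 N until the stop. Finally I unhooked the pole sideways and laid it back in its rest.

**Flap:** It measured level to about 0.02 rad. Pressing a further 5 mm did not move it, and the later pictures match that position.

**Pole:** It lies within a millimetre or two of its first position, with the hook on the same side.

**Other objects:** Before/after pictures show the mug, jug, tamper and sugar unmoved. The level flap now hides the cup and partly hides the saucers, so I did not check those two as closely; nothing went near them.

**What disagreed or went less than cleanly:**
- The two cameras disagreed by about 5 mm sideways and read about 9 mm too high. I corrected this using the known heights and the robot's own position.
- The push peaked at about 29 N on the latch's hard stop, well above the 6–7 N it needed.
- Pressing the flap on its stop tilted the pole about 0.09 rad in the grip. I levelled it again before laying it down, so the gripper was still slightly tilted at release.

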